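# View a culture plate through the amber screen

## Robot

A 6-joint arm with a two-finger parallel gripper is mounted at the origin on the work surface. World frame = base frame: x ahead of the robot, y to its left, z up, the work surface at z = 0. Lengths are in m, angles in degrees, forces in N, time in s.
With the tool pointing down it reaches from about 0.3 to 0.825 m from the base axis. Payload 5.4 kg.
Tool frame: the origin (TCP) lies midway between the tips of the shut fingers; the grasp point (between the pads) lies bot.grip_point_offset behind it (bot.grip_point_offset is the distance from the TCP to the grasp point, in m); z points along the fingers, y is the line along which they close (so a half turn about z gives the same grasp; the last joint's range is limited). The gripper opens to 92 mm and grips with 3 to 60 N. Pads are 20 mm wide; open, the fingers measure 128 mm over their backs; the gripper's body (75 mm by 189 mm) begins 69 mm behind the grasp point.
Start: joints at [-76.61, 9.076, 91.501, -0, 79.423, -12.038], TCP at [0.247, -0.519, 0.215] pointing down, gripper open.
Joint ranges: [-166.64, 166.64], [-54.1, 131.32], [10.49, 154.53], [-73.88, 253.88], [9.74, 151.15], [-171.62, 171.62]. Speed limits (degrees/s): [147.25, 147.25, 180, 180, 180, 180].

## Interface

Orientations are given as [roll, pitch, yaw] about the fixed x, y, z axes, in that order (R = Rz(yaw) Ry(pitch) Rx(roll)).
In Python, from rig import bot gives the robot as it stands.
- The arm moves only by the tool arm_command, never from a script. Its argument "targets" is a list of rows, each a list of 2 entries, a list of its own where there are three numbers: the shift along the world's x, y, z in m, then the turn, a rotation vector about the world's x, y, z in rad. In form: [[[x, y, z], [ax, ay, az]], ...]. A call has 1 to 20 rows; each row is the pose to reach, as a shift and turn from the pose commanded when the call began; what a row does not reach only later rows make up. A row lasts 1/8 s, in which the tool goes at most 62.5 mm and 10.7 degrees, less where a joint would pass 70% of its speed; a pose out of reach is approached as far as the arm can. A call with a gripper value outside its range is refused whole. "fingers" is the finger opening in m, from 0 to 0.0919, set as the call begins (left out, the last holds). The fingers move at their own pace and stop on an object; "grip_force" is the grip in N (left out, the last holds). Time passes only in rows, so rows that repeat a pose let the fingers close. It gives the time, the measured TCP pose, the force, the opening and the grip force at its end, in the units of the state.
- bot.state(): the state, without advancing time (a new reading comes with each control period).
- bot.get_image(name): name is "scene" or "top" or "wrist"; returns a dict with "image" (384x512x3 uint8, blue, green, red), "range_z" (384x512 float32, m along the optical axis (not along the pixel's ray), 0 where there is no reading), "vfov" (degrees; the focal length in pixels is half the picture's height over the tangent of half this angle, whatever the lens; pixels are square), "cx", "cy" (the principal point, pixels), "position" and "rotation" of the camera in the world; the wrist camera has in their place "tool_from_camera" (4x4, takes a point from camera to tool coordinates, whose origin is the TCP and whose axes are the flange's). Camera axes: x right, y down, z forward; pixel columns grow to the right and rows downward; lengths in m; the calibration is good to about 2 mm. A picture is of the moment at which its call begins: read the wrist's pose just before it.
- bot.hand_in(): hands the job in; it is judged then, once.
The state is a dict: "time": time; "joints": joint angles; "dq": joint speeds; "joint_torque": joint torques, N m; "position": TCP position; "eef_rot": TCP orientation; "force": force on the tool from outside, world axes, zero at the start; "torque": the same for the moment, N m; "gripper_width": opening from 0.0 (shut) to 1.0 (fully open); "grip_force": force on a finger pad.
Only numpy, scipy, OpenCV 4.12 (cv2) and the standard library are available. Lean on these libraries where they do the work, as an engineer would, in place of code of your own. Each camera call takes 0.05 s, during which the arm holds its last target. There are 200 camera calls.

## Task

Switch on the light box's lamp by pushing its red-knobbed lever all the way over towards the window; then draw the amber screen up out of the rack, tilt it to a slant of about 45 degrees with the handle uppermost and the long lower edge level, and hold it centred above the culture dish on the window, lower edge some 5 to 10 cm above the light box. Finish while still holding it there, steady in the air; do not touch the dish with it, and leave the other two screens, the dish and everything else on the bench where they are.

Things in the scene. Friction and masses are not known exactly. Their poses are not given: they have to be found in the camera images.
- lightbox: dark grey light box, fixed, 260 mm (x) x 240 (y), flat top 70 mm above the table. Origin: centre of its underside; x: from the front strip with the lever to the far side. The blue window, 160 x 180 mm, flush with the top, is centred at x = 30 mm. The lever's grey block (70 x 50 mm, 25 high, hub up to 35) stands on the top, centred at x = -90, y = -85 mm
- lamp (a joint): lamp lever, rad: 0 = off, leaning 0.5 rad to the front (box -x); 1.0 = fully on, leaning 0.5 rad to the far side (box +x), at its stop. It turns about a level axis along the box's y, 92 mm above the table over its block's centre; the ball is 50 mm from the pivot. Takes about 1.5 N at the ball, stays where left; starts between 0 and 0.2
- lamp_tip (a point): centre of the lever's red ball (26 mm diameter) at the top of its 10 mm thick steel stem; about 136 mm above the table at either end of the swing and 142 mm at mid-swing
- dish: clear lidded culture dish with green dots, 86 mm across, 15 mm high, loose on the window. Origin: centre of its underside
- rack: white rack, fixed, 230 mm (x) x 140 mm (y); floor 12 mm thick, three upright slots 70 mm apart (at x = -70, 0, 70 mm), each running along y, 8 mm wide, 116 mm long, its walls up to 43 mm above the table. Origin: centre of its underside
- amber: orange-amber acrylic screen, loose, upright in one of the rack's slots (which one varies), about 90 g: pane 110 mm wide (y), 90 high (z), 5 thick (x), with a block handle on the middle of its upper edge, 40 mm wide, 14 thick, 45 high (135 mm overall). Origin: middle of the pane's lower edge, 12 mm above the table at the start; z points to the handle. This is the screen to use
- amber_handle (a point): centre of the amber screen's handle, 112.5 mm above its lower edge; grip it across its 14 mm thickness (along the screen's x)
- amber_mid (a point): centre of the amber screen's pane, 45 mm above its lower edge
- smoke: smoke-grey acrylic screen, loose, upright in one of the rack's slots (which one varies), about 90 g: pane 110 mm wide (y), 90 high (z), 5 thick (x), with a block handle on the middle of its upper edge, 40 mm wide, 14 thick, 45 high (135 mm overall). Origin: middle of the pane's lower edge, 12 mm above the table at the start; z points to the handle. Leave it in its slot
- green: green acrylic screen, loose, upright in one of the rack's slots (which one varies), about 90 g: pane 110 mm wide (y), 90 high (z), 5 thick (x), with a block handle on the middle of its upper edge, 40 mm wide, 14 thick, 45 high (135 mm overall). Origin: middle of the pane's lower edge, 12 mm above the table at the start; z points to the handle. Leave it in its slot
- bottle: reagent bottle with blue cap, 60 mm across, 150 mm high, loose on the bench, to be left alone. Origin: centre of its underside
- beaker: clear open beaker, 70 mm across, 90 mm high, loose on the bench, to be left alone. Origin: centre of its underside
- tipbox: yellow box of pipette tips, 90 x 120 x 70 mm, loose on the bench, to be left alone. Origin: centre of its underside
- jar: jar, 64 mm across, 85 mm high, loose on the bench, to be left alone. Origin: centre of its underside
- timer: flat red timer, 60 x 60 x 20 mm, loose on the bench, to be left alone. Origin: centre of its underside
Mind the look-alikes: they are no part of the job. Several things have the shape of the amber; the one meant has the colours described above. There is more than one size of the dish; the job needs the larger.

How it is judged:
By the outcome, as a careful person would: the job done as asked, in the order asked, and still so for the second after the job is handed in, while the arm keeps its last pose, push and grip.
It also fails if it takes over 48 s, if anything falls off the work surface, if the arm or the gripper's body presses on something with over 40 N, if the wrist force passes 120 N, or if a joint passes its speed limit or range.

## Working session

There is one attempt and no reset: what is moved stays moved. The work goes in short steps, Python scripts to look and compute and a tool call to move; the robot and the scene stay as the last step left them, time stands still between calls to the robot, and variables do not carry over. Pictures are saved under pics/ and viewed, at most 10 in all, crops included, and the job is handed in when it is done.

Besides the shell and the picture viewer there is one more tool, called as name([rows], argument=value, ...), one row to a line, values as JSON. arm_command: Moves the arm, as the interface text tells. Its arguments: {"type":"object","properties":{"targets":{"type":"array","items":{"type":"array"}},"fingers":{"type":"number"},"grip_force":{"type":"number"}},"required":["targets"]}

```bash
mkdir -p pics; ls; cat > h.py <<'E'
import numpy as np, cv2
from rig import bot
def cloud(d,T=None):
    h,w=d["range_z"].shape; f=h/2/np.tan(np.radians(d["vfov"])/2)
    u,v=np.meshgrid(np.arange(w),np.arange(h)); z=d["range_z"]
    P=np.stack([(u-d["cx"])/f*z,(v-d["cy"])/f*z,z],-1)
    if T is None: return P@np.array(d["rotation"]).T+np.array(d["position"])
    return P@T[:3,:3].T+T[:3,3]
E
python3 - <<'E'
from h import *
s=bot.state();print(s, bot.grip_point_offset)
for n in("scene","top"):
    d=bot.get_image(n);np.savez(n,P=cloud(d),img=d["image"],z=d["range_z"]);cv2.imwrite(f"pics/{n}.png",d["image"]);print(n,d["vfov"],d["position"],d["rotation"])
E
```

```text
pics
{'time': 0.0, 'joints': array([-7.66080702e+01,  9.11203626e+00,  9.15696625e+01,  4.12128596e-04,
        7.94230944e+01, -1.20368739e+01]), 'dq': array([ 0.1428092 , -0.01454423, -0.07617795, -0.03104166, -0.17295946,
       -0.04385794]), 'joint_torque': array([ 1.70978110e-04, -3.85569870e+01, -3.22108877e+01,  7.02208746e-02,
        3.79333715e-02, -1.51264771e-04]), 'position': array([ 0.24674651, -0.5186925 ,  0.21364689]), 'eef_rot': array([-1.79897595e+02, -2.22497561e-02,  2.54287077e+01]), 'force': array([ 0.47043212, -0.06283581,  1.03471447]), 'torque': array([0.02531889, 0.02195907, 0.0090015 ]), 'grip_force': 0.0, 'gripper_width': 1.0020830964429823} 0.0187Traceback (most recent call last):
  File "<stdin>", line 4, in <module>
  File "h.py", line 7, in cloud
    if T is None: return P@np.array(d["rotation"]).T+np.array(d["position"])
                         ~~~~~~~~~~~~~~~~~~~~~~~~~~~^~~~~~~~~~~~~~~~~~~~~~~~
ValueError: operands could not be broadcast together with shapes (384,512) (3,)
```

```bash
python3 - <<'E'
from h import *
d=bot.get_image("top");print(d["position"],d["rotation"],d["range_z"].shape,d["cx"],d["vfov"]);print(d["image"].shape)
E
```

```text
[0.2502706  0.05874885 1.57888708] [-1.68339397e+02 -1.26103835e-01 -9.01972240e+01] (384, 512) 253.29170145996088 46.09278691063173
(384, 512, 3)
```

Rotation is roll/pitch/yaw in degrees.

```bash
sed -i 's/np.array(d\["rotation"\]).T/R.from_euler("xyz",d["rotation"],degrees=True).as_matrix().T/; 1a from scipy.spatial.transform import Rotation as R' h.py
python3 - <<'E'
from h import *
for n in("scene","top"):
    d=bot.get_image(n);P=cloud(d);np.savez(n,P=P,img=d["image"]);cv2.imwrite(f"pics/{n}.png",d["image"]);print(n,d["position"],d["rotation"],P[300,256],P[200,256],(d["range_z"]==0).mean())
E
```

```text
scene [0.99088959 0.66559253 1.43071717] [-149.96969195    0.61476345  143.28100081] [ 7.60607715e-01  3.63212491e-01 -3.89204691e-04] [0.53091846 0.05954173 0.00176587] 0.003936767578125
top [0.2502706  0.05874885 1.57888708] [-1.68339397e+02 -1.26103835e-01 -9.01972240e+01] [0.22325231 0.05080281 0.57968793] [ 0.5553804   0.04453851 -0.00437275] 0.0037587483723958335
```

View pics/scene.png

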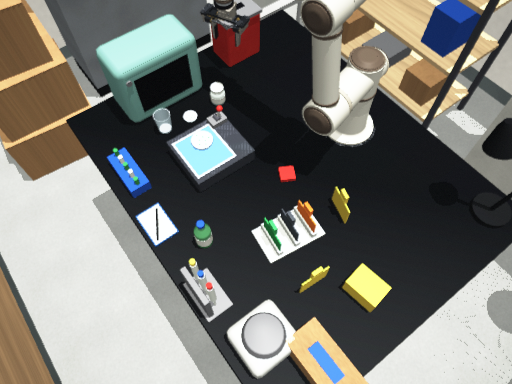

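View pics/top.png

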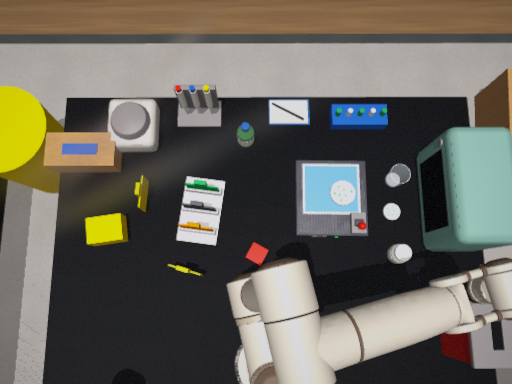

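Scene: light box at (210,150) with the large dish on its window, rack at (288,232). Top: light box (332,198), dish (343,193), lever ball (362,226), rack (202,211). Amber candidates: orange (196,227), grey (200,206), green (203,186), and yellow decoys at (141,192) and (184,269) outside the rack. The orange one in the slot nearest the robot fits. The dish on the window is the larger one; (392,212) is the small one on the bench.

```bash
python3 - <<'E'
from h import *
top=np.load("top.npz");sc=np.load("scene.npz")
def hsv(D):return cv2.cvtColor(D["img"],cv2.COLOR_BGR2HSV)
def m(D,lo,hi,box,zl=(-1,1)):
    H=hsv(D);k=cv2.inRange(H,np.array(lo),np.array(hi))>0
    b=np.zeros_like(k);b[box[1]:box[3],box[0]:box[2]]=1
    P=D["P"];return k&b&(P[...,2]>zl[0])&(P[...,2]<zl[1])
def show(n,D,k):
    P=D["P"][k];
    if len(P)==0: print(n,0);return
    r=cv2.minAreaRect((P[:,:2]*1000).astype(np.float32))
    print(n,len(P),"mean",P.mean(0).round(3),"z",np.percentile(P[:,2],[2,50,98]).round(3),"rect",np.round(r[0]),np.round(r[1]),round(r[2],1))
show("window",top,m(top,(90,100,120),(110,255,255),(300,155,365,220),(.05,.09)))
P=top["P"];k=np.zeros(P.shape[:2],bool);k[150:250,285:380]=1
show("boxtop",top,k&(abs(P[...,2]-.07)<.008))
show("ball",top,m(top,(0,150,80),(8,255,255),(350,215,375,237),(.1,.2)))
show("ball_s",sc,m(sc,(0,150,60),(8,255,255),(210,100,230,118),(.1,.2)))
k=np.zeros(P.shape[:2],bool);k[170:250,170:235]=1
show("racktop",top,k&(abs(P[...,2]-.043)<.008)&(hsv(top)[...,1]<40)&(hsv(top)[...,2]>150))
show("orange",top,m(top,(8,150,80),(22,255,255),(170,215,225,240),(.0,.2)))
show("orangeH",top,m(top,(8,150,80),(22,255,255),(170,215,225,240),(.13,.2)))
Ps=sc["P"];
show("orange_s",sc,m(sc,(4,150,60),(16,255,255),(290,195,325,240),(.05,.2)))
show("orange_sH",sc,m(sc,(4,150,60),(16,255,255),(290,195,325,240),(.11,.2)))
# dish: low-sat pixels on window
show("dish",top,m(top,(0,0,140),(180,90,255),(328,175,360,208),(.07,.1)))
for (n,D,b) in(("t",top,(160,165,230,250,4)),("t2",top,(290,150,385,245,4))):
    pass
a=cv2.resize(top["img"][165:250,165:235],None,fx=6,fy=6,interpolation=cv2.INTER_CUBIC);b=cv2.resize(top["img"][160:245,310:370],None,fx=6,fy=6,interpolation=cv2.INTER_CUBIC)
cv2.imwrite("pics/crop.png",np.hstack([a,b]))
E
```

```text
window 1475 mean [ 0.593 -0.203  0.07 ] z [0.063 0.07  0.077] rect [ 582. -211.] [175. 154.] 89.6
boxtop 4367 mean [ 0.552 -0.2    0.07 ] z [0.063 0.07  0.076] rect [ 550. -212.] [242. 262.] 89.1
ball 44 mean [ 0.443 -0.293  0.146] z [0.11  0.147 0.154] rect [ 443. -293.] [20. 22.] 40.6
ball_s 30 mean [ 0.447 -0.291  0.147] z [0.14  0.147 0.158] rect [ 449. -290.] [21. 24.] 52.6
racktop 291 mean [0.51  0.236 0.042] z [0.036 0.042 0.049] rect [515. 239.] [126. 158.] 82.2
orange 100 mean [0.444 0.244 0.112] z [0.065 0.104 0.153] rect [446. 247.] [106.  14.] 81.9
orangeH 33 mean [0.445 0.246 0.146] z [0.136 0.147 0.153] rect [447. 247.] [38. 13.] 82.4
orange_s 203 mean [0.454 0.248 0.091] z [0.051 0.086 0.146] rect [452. 248.] [109.  14.] 84.2
orange_sH 51 mean [0.456 0.252 0.13 ] z [0.111 0.13  0.149] rect [452. 249.] [41. 14.] 85.6
dish 566 mean [ 0.564 -0.252  0.083] z [0.071 0.084 0.091] rect [ 574. -255.] [104. 112.] 87.1
```

View pics/crop.png

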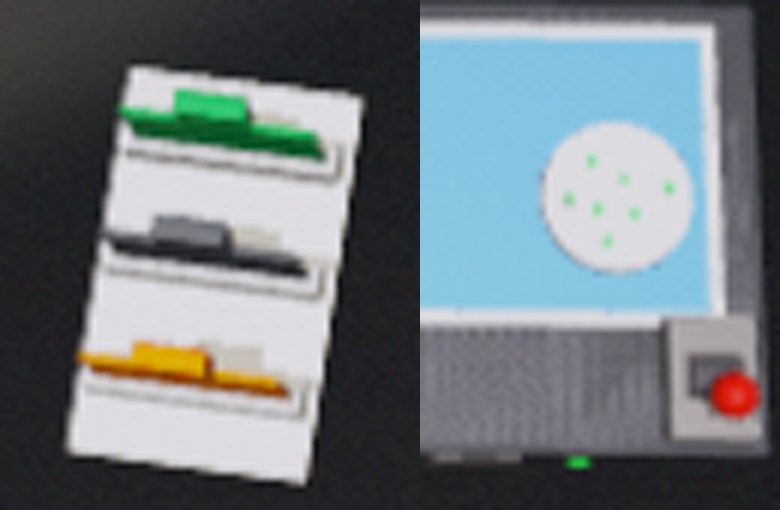

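Crop: left, amber at (175,360) in the nearest slot; right, the dish at (617,197) and the ball at (735,395). This confirms the amber choice. I'll move to just behind the lever.

arm_command([
  [[0.02,0.035,0.0],[0,0,-0.07]],
  [[0.045,0.075,0.0],[0,0,-0.15]],
  [[0.07,0.115,0.0],[0,0,-0.22]],
  [[0.095,0.155,0.0],[0,0,-0.3]],
  [[0.12,0.195,0.0],[0,0,-0.38]],
  [[0.138,0.226,0.0],[0,0,-0.443]],
  [[0.138,0.226,0.0],[0,0,-0.443]],
  [[0.138,0.226,0.0],[0,0,-0.443]],
], fingers=0.0)

```text
time: 1.2
position: [0.3846, -0.2938, 0.2146]
eef_rot: [180.0, 0.0, 0.1]
force: [0.0, -0.2, -0.5]
gripper_width: 0.153
grip_force: 0.0
```

```bash
cat >> h.py <<'E'
def wrist():
    s=bot.state();d=bot.get_image("wrist");T=np.eye(4);T[:3,:3]=R.from_euler("xyz",s["eef_rot"],degrees=True).as_matrix();T[:3,3]=s["position"]
    return s,d["image"],cloud(d,T@np.array(d["tool_from_camera"]))
def mask(img,lo,hi): return cv2.inRange(cv2.cvtColor(img,cv2.COLOR_BGR2HSV),np.array(lo),np.array(hi))>0
E
python3 - <<'E'
from h import *
s,im,P=wrist();print(s["time"],s["position"],s["eef_rot"],s["joints"],s["gripper_width"],s["force"])
k=mask(im,(0,150,60),(8,255,255))&(P[...,2]>.11)&(P[...,2]<.17);Q=P[k]
print(k.sum(),Q.mean(0),Q.min(0),Q.max(0))
cv2.imwrite("pics/w1.png",im)
E
```

```text
1.2 [ 0.38461437 -0.29376599  0.21455609] [1.79976496e+02 1.44565079e-02 8.38794436e-02] [-5.16985507e+01 -4.70118869e+00  1.05687176e+02 -2.63828294e-02
  7.90044915e+01  3.82225968e+01] 0.15280450876942203 [ 0.01067789 -0.19126126 -0.48711731]
792 [ 0.44479828 -0.29623601  0.14789482] [ 0.43263343 -0.308309    0.14077903] [ 0.4566359  -0.28455788  0.15276181]
```

View pics/w1.png

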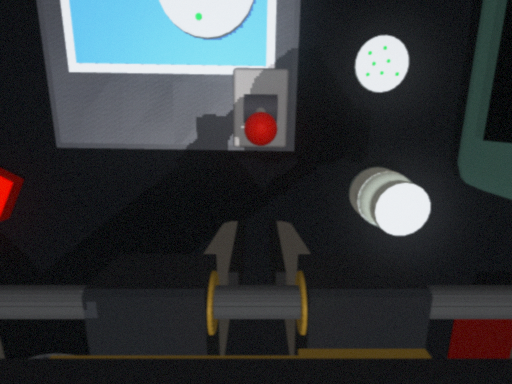

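Wrist view: ball at (261,128), measured (0.4445, -0.2965), in line with the shut fingers. Next: lower, then push.

arm_command([
  [[0,-0.003,-0.03],[0,0,0]],
  [[0,-0.003,-0.06],[0,0,0]],
  [[0.0,-0.003,-0.088],[0,0,0]],
  [[0.01,-0.003,-0.088],[0,0,0]],
  [[0.02,-0.003,-0.088],[0,0,0]],
  [[0.03,-0.003,-0.088],[0,0,0]],
  [[0.036,-0.003,-0.088],[0,0,0]],
  [[0.042,-0.003,-0.088],[0,0,0]],
  [[0.048,-0.003,-0.088],[0,0,0]],
  [[0.054,-0.003,-0.088],[0,0,0]],
  [[0.06,-0.003,-0.088],[0,0,0]],
  [[0.066,-0.003,-0.088],[0,0,0]],
  [[0.07,-0.003,-0.088],[0,0,0]],
  [[0.073,-0.003,-0.088],[0,0,0]],
  [[0.073,-0.003,-0.088],[0,0,0]],
])

```text
time: 3.12
position: [0.4581, -0.2961, 0.1264]
eef_rot: [-180.0, -0.0, 0.0]
force: [-0.8, -0.6, -0.9]
gripper_width: 0.005
grip_force: 0.1
```

```bash
python3 - <<'E'
from h import *
s,im,P=wrist();print(s["position"],s["force"],s["gripper_width"])
k=mask(im,(0,150,60),(8,255,255))&(P[...,2]>.11)&(P[...,2]<.17);Q=P[k]
print(k.sum(),Q.mean(0),Q.min(0),Q.max(0))
d=bot.get_image("scene");P=cloud(d);k=mask(d["image"],(0,150,60),(8,255,255));k[:95]=0;k[120:]=0;k[:,:195]=0;k[:,235:]=0
k&=(P[...,2]>.1)&(P[...,2]<.17);print(k.sum(),P[k].mean(0),P[k].min(0),P[k].max(0))
E
```

```text
[ 0.45807697 -0.29611229  0.1264272 ] [-0.79690178 -0.61306579 -0.86926465] 0.005190161911952961
1516 [ 0.48277687 -0.29688225  0.14626459] [ 0.46800803 -0.30919001  0.13019152] [ 0.49437823 -0.28455075  0.15086086]
34 [ 0.4830056  -0.2926778   0.14419827] [ 0.46927515 -0.30527195  0.13425665] [ 0.498769   -0.28351671  0.15196752]
```

arm_command([
  [[0.001,0,0],[0,0,0]],
  [[0.002,0,0],[0,0,0]],
  [[0.003,0,0],[0,0,0]],
  [[0.003,0,0],[0,0,0]],
])

```text
time: 3.72
position: [0.4608, -0.2962, 0.1264]
eef_rot: [-180.0, 0.0, 0.0]
force: [-1.8, 0.9, -1.8]
gripper_width: 0.003
grip_force: 0.7
```

arm_command([
  [[0.001,0,0],[0,0,0]],
  [[0.002,0,0],[0,0,0]],
  [[0.002,0,0],[0,0,0]],
])

```text
time: 4.1
position: [0.4616, -0.2962, 0.1263]
eef_rot: [-180.0, 0.2, 0.1]
force: [-6.1, 0.6, 0.2]
gripper_width: 0.005
grip_force: 3.2
```

At the stop (6 N and lagging). One more mm, then back off, raise, and head for the rack.

arm_command([
  [[0.001,0,0],[0,0,0]],
  [[0.001,0,0],[0,0,0]],
  [[-0.03,0,0.0],[0,0,0]],
  [[-0.06,0,0.03],[0,0,0]],
  [[-0.06,0.02,0.09],[0,0,0.1]],
  [[-0.06,0.06,0.15],[0,0,0.25]],
  [[-0.06,0.12,0.17],[0,0,0.4]],
  [[-0.06,0.18,0.17],[0,0,0.55]],
  [[-0.05,0.24,0.17],[0,0,0.7]],
  [[-0.04,0.3,0.17],[0,0,0.85]],
  [[-0.03,0.36,0.17],[0,0,1.0]],
  [[-0.03,0.42,0.17],[0,0,1.15]],
  [[-0.025,0.48,0.17],[0,0,1.3]],
  [[-0.02,0.54,0.16],[0,0,1.431]],
  [[-0.02,0.544,0.14],[0,0,1.431]],
  [[-0.02,0.544,0.14],[0,0,1.431]],
  [[-0.02,0.544,0.14],[0,0,1.431]],
], fingers=0.06)

```text
time: 6.22
position: [0.4435, 0.2475, 0.2677]
eef_rot: [179.9, -0.1, 82.0]
force: [-0.2, -0.1, -0.3]
gripper_width: 0.655
grip_force: 0.0
```

```bash
python3 - <<'E'
from h import *
s,im,P=wrist();print(s["position"],s["eef_rot"],s["joints"],s["force"],s["gripper_width"])
k=mask(im,(8,150,60),(20,255,255))&(P[...,2]>.08)&(P[...,2]<.17)
for zl in(.05,.135):
    Q=P[mask(im,(8,150,60),(20,255,255))&(P[...,2]>zl)&(P[...,2]<.17)]
    print(len(Q),Q.mean(0),cv2.minAreaRect((Q[:,:2]*1000).astype(np.float32)),np.percentile(Q[:,2],[2,50,98]))
d=bot.get_image("scene");P=cloud(d);k=mask(d["image"],(0,150,60),(8,255,255));k[:95]=0;k[120:]=0;k[:,:195]=0;k[:,235:]=0
k&=(P[...,2]>.1)&(P[...,2]<.17);print(P[k].mean(0))
t=bot.get_image("top");P=cloud(t);im2=t["image"]
g=mask(im2,(0,0,140),(180,60,255))&(abs(P[...,2]-.085)<.008);g[:176]=0;g[212:]=0;g[:,:329]=0;g[:,357:]=0
Q=P[g];print("dish",len(Q),Q.mean(0),cv2.minEnclosingCircle((Q[:,:2]*1000).astype(np.float32)))
r=mask(im2,(0,150,80),(8,255,255))&(P[...,2]>.1);r[:, :345]=0;r[:,380:]=0;r[240:]=0;r[:205]=0;print("ball",P[r].mean(0))
cv2.imwrite("pics/w2.png",im);cv2.imwrite("pics/d.png",cv2.resize(im2[150:250,290:380],None,fx=4,fy=4))
E
```

```text
[0.44354334 0.24749818 0.26772768] [ 1.79897056e+02 -5.87192355e-02  8.19888945e+01] [ 1.54992034e+01 -2.96657059e+00  9.80333146e+01  1.28315976e-02
  8.48154340e+01  2.35092153e+01] [-0.15131224 -0.12612772 -0.2514451 ] 0.6550794258075138
164 [0.44944452 0.2505352  0.13338666] ((449.4934997558594, 247.22372436523438), (109.84229278564453, 11.81977653503418), 82.03903198242188) [0.08680876 0.14495029 0.14704501]
107 [0.4496953  0.25146509 0.14513408] ((449.5872497558594, 247.8942108154297), (39.08412551879883, 11.81977653503418), 82.03903198242188) [0.13891671 0.14582008 0.1471898 ]
[ 0.48778364 -0.29100417  0.14427797]
dish 473 [ 0.56269381 -0.2473082   0.08418655] ((562.543701171875, -247.543212890625), 43.00567626953125)
ball [ 0.48217914 -0.292995    0.14522101]
```

View pics/w2.png

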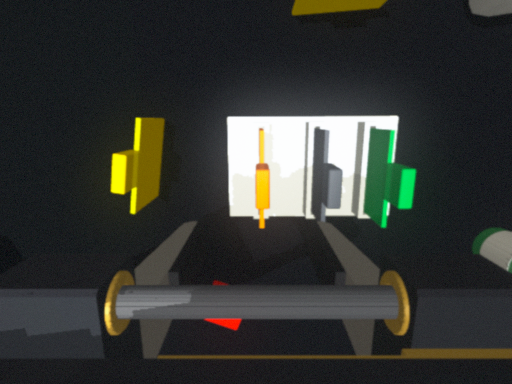

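View pics/d.png

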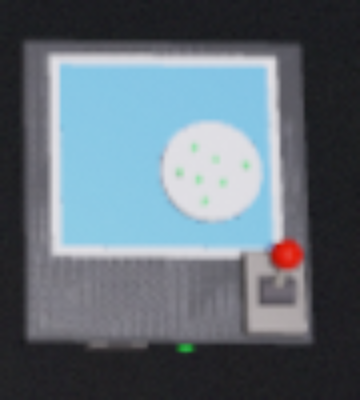

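Wrist view: amber handle at (262,185), centred between the fingers; smoke at (322,180) and green at (385,180) are clear. The top crop shows the ball at (287,254), over towards the window, and the dish undisturbed at (212,171). Next: descend and grip.

arm_command([
  [[0.006,0.0005,-0.02],[0,0,0]],
  [[0.006,0.0005,-0.06],[0,0,0]],
  [[0.006,0.0005,-0.1],[0,0,0]],
  [[0.006,0.0005,-0.13],[0,0,0]],
  [[0.006,0.0005,-0.148],[0,0,0]],
  [[0.006,0.0005,-0.156],[0,0,0]],
  [[0.006,0.0005,-0.156],[0,0,0]],
  [[0.006,0.0005,-0.156],[0,0,0]],
])

```text
time: 7.38
position: [0.4499, 0.2485, 0.1119]
eef_rot: [179.9, -0.1, 82.0]
force: [-0.4, -0.1, -0.0]
gripper_width: 0.653
grip_force: 0.0
```

arm_command([
  [[0,0,0],[0,0,0]],
  [[0,0,0],[0,0,0]],
  [[0,0,0],[0,0,0]],
  [[0,0,0],[0,0,0]],
  [[0,0,0],[0,0,0]],
  [[0,0,0],[0,0,0]],
  [[0,0,0],[0,0,0]],
  [[0,0,0],[0,0,0]],
], fingers=0.0, grip_force=35)

```text
time: 8.38
position: [0.4488, 0.2482, 0.1106]
eef_rot: [-180.0, -0.0, 82.0]
force: [-0.1, 0.1, 0.2]
gripper_width: 0.152
grip_force: 35.0
```

arm_command([
  [[0,0,0.01],[0,0,0]],
  [[0,0,0.025],[0,0,0]],
  [[0,0,0.045],[0,0,0]],
  [[0,0,0.07],[0,0,0]],
  [[0,0,0.1],[0,0,0]],
  [[0,0,0.13],[0,0,0]],
  [[0,0,0.16],[0,0,0]],
  [[0,0,0.19],[0,0,0]],
  [[0,0,0.21],[0,0,0]],
  [[0,0,0.21],[0,0,0]],
])

```text
time: 9.62
position: [0.4498, 0.2485, 0.3235]
eef_rot: [179.7, -0.1, 82.0]
force: [0.2, -0.4, -0.4]
gripper_width: 0.15
grip_force: 35.0
```

```bash
python3 - <<'E'
from h import *
s=bot.state();print(s["position"],s["eef_rot"],s["force"],s["gripper_width"])
d=bot.get_image("scene");P=cloud(d);im=d["image"]
k=mask(im,(6,150,60),(18,255,255))&(P[...,2]>.15)&(P[...,2]<.4);k[:, :240]=0;k[:,370:]=0
Q=P[k];print(len(Q),Q.mean(0),Q.min(0),Q.max(0))
cv2.imwrite("pics/s2.png",cv2.resize(im[120:290,200:400],None,fx=3,fy=3))
E
```

```text
[0.44980656 0.24848871 0.32346763] [ 1.79727994e+02 -1.16795162e-01  8.20399242e+01] [ 0.15400437 -0.36186251 -0.39716809] 0.15034831038977917
387 [0.45455918 0.25993522 0.27972665] [0.43941944 0.19197694 0.21868943] [0.47211751 0.30384568 0.36264924]
```

View pics/s2.png

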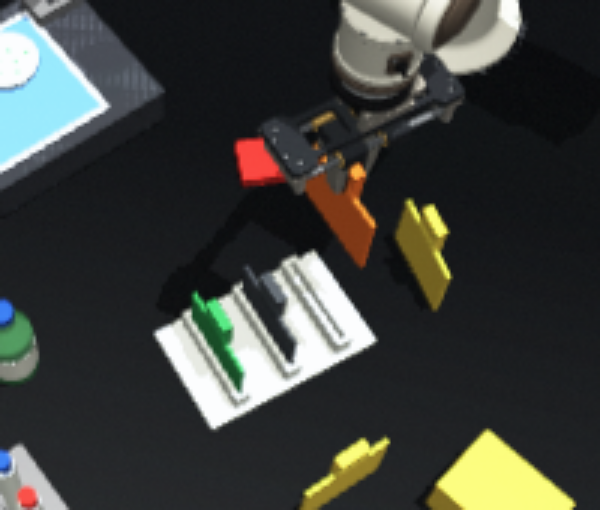

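The amber screen is out and held straight; green and smoke are still in their slots (crop 215,340 and 270,310). Next: carry it over the window, still upright.

arm_command([
  [[0.002,-0.015,0],[0,0,0]],
  [[0.007,-0.045,0],[0,0,-0.02]],
  [[0.013,-0.085,0],[0,0,-0.04]],
  [[0.02,-0.125,0],[0,0,-0.06]],
  [[0.026,-0.165,0],[0,0,-0.08]],
  [[0.033,-0.205,0],[0,0,-0.1]],
  [[0.039,-0.245,0],[0,0,-0.12]],
  [[0.046,-0.285,0],[0,0,-0.13]],
  [[0.052,-0.325,0],[0,0,-0.15]],
  [[0.058,-0.365,0],[0,0,-0.17]],
  [[0.065,-0.405,0],[0,0,-0.19]],
  [[0.07,-0.44,0],[0,0,-0.2]],
  [[0.074,-0.465,0],[0,0,-0.21]],
  [[0.077,-0.482,0],[0,0,-0.21]],
  [[0.077,-0.482,0],[0,0,-0.21]],
])

```text
time: 11.55
position: [0.5257, -0.2343, 0.3201]
eef_rot: [-179.9, -0.0, 70.0]
force: [0.5, -0.6, -1.4]
gripper_width: 0.148
grip_force: 35.0
```

arm_command([
  [[0,0,0],[-0.013,-0.037,0]],
  [[0,0,0],[-0.04,-0.11,0]],
  [[0,0,0],[-0.067,-0.185,0]],
  [[0,0,0],[-0.107,-0.295,0]],
  [[0,0,0],[-0.148,-0.406,0]],
  [[0,0,0],[-0.188,-0.517,0]],
  [[0,0,0],[-0.222,-0.61,0]],
  [[0,0,0],[-0.25,-0.687,0]],
  [[0,0,0],[-0.2686,-0.738,0]],
  [[0,0,0],[-0.2686,-0.738,0]],
])

```text
time: 12.8
position: [0.5253, -0.2322, 0.3196]
eef_rot: [135.1, -0.0, 70.1]
force: [0.5, 0.4, -0.7]
gripper_width: 0.151
grip_force: 35.0
```

```bash
cat > m.py <<'E'
from h import *
s=bot.state();M=R.from_euler("xyz",s["eef_rot"],degrees=True).as_matrix()
print(s["position"],s["eef_rot"],s["joints"].round(1),s["force"],s["gripper_width"]);print("toolz",M[:,2],"toolx",M[:,0],"pred mid",s["position"]+.054*M[:,2],"edge",s["position"]+.099*M[:,2])
for n in("scene","top"):
    d=bot.get_image(n);P=cloud(d);im=d["image"];cv2.imwrite(f"pics/{n}_f.png",im)
    k=mask(im,(6,120,50),(20,255,255))&(P[...,2]>.12)&(abs(P[...,0]-.56)<.15)&(abs(P[...,1]+.247)<.12)&(P[...,2]<.4)
    Q=P[k];
    if len(Q)<10: print(n,len(Q));continue
    # pane pixels: within 45mm of predicted mid along tool z
    t=(Q-s["position"])@M[:,2];A=Q[(t>.015)]
    c=A.mean(0);nrm=np.linalg.svd(A-c)[2][2]
    print(n,len(A),c,"normal",nrm,"tilt",np.degrees(np.arccos(abs(nrm[2]))),"t",np.percentile(t,[1,99]),"lat",np.percentile((A-s["position"])@M[:,0],[1,99]),"zmin",A[:,2].min())
E
python3 m.py
```

```text
[ 0.5253184  -0.23224403  0.31960369] [ 1.35086163e+02 -4.52035983e-02  7.00749896e+01] [-46.6 -29.1 123.5  25.8  46.9 -37.8] [ 0.51004071  0.43591533 -0.70780614] 0.15085362272468097
toolz [ 0.66396893 -0.24008697 -0.70816912] toolx [3.40789861e-01 9.40139164e-01 7.88951541e-04] pred mid [ 0.56117272 -0.24520873  0.28136255] edge [ 0.59105133 -0.25601264  0.24949494]
scene 461 [ 0.56546045 -0.24270145  0.28120846] normal [ 0.66697677 -0.23526454  0.7069601 ] tilt 45.011883726396 t [-0.09892731  0.09749941] lat [-0.05388474  0.05590236] zmin 0.2492951508788781
top 289 [ 0.57421224 -0.23337664  0.27512517] normal [ 0.66979197 -0.241179    0.70229012] tilt 45.38896967619536 t [-0.10716319  0.09850012] lat [-0.05302878  0.05365568] zmin 0.24784721716562208
```

arm_command([
  [[0,-0.001,-0.01],[0,0,0]],
  [[0,-0.001,-0.025],[0,0,0]],
  [[0,-0.001,-0.045],[0,0,0]],
  [[0,-0.001,-0.065],[0,0,0]],
  [[0,-0.001,-0.08],[0,0,0]],
  [[0,-0.001,-0.092],[0,0,0]],
  [[0,-0.001,-0.1],[0,0,0]],
  [[0,-0.001,-0.105],[0,0,0]],
  [[0,-0.001,-0.105],[0,0,0]],
  [[0,-0.001,-0.105],[0,0,0]],
  [[0,-0.001,-0.105],[0,0,0]],
  [[0,-0.001,-0.105],[0,0,0]],
])

```text
time: 14.4
position: [0.526, -0.2349, 0.2159]
eef_rot: [135.0, 0.0, 70.0]
force: [-0.4, 1.4, 0.1]
gripper_width: 0.149
grip_force: 35.0
```

```bash
python3 m.py
```

```text
[ 0.5259697  -0.23488     0.21593615] [1.34975340e+02 1.76516568e-02 7.00060087e+01] [-46.8 -22.8 131.3  34.2  34.6 -48.9] [-0.40914613  1.3654717   0.06891145] 0.1485546282164957
toolz [ 0.66469987 -0.24208374 -0.70680234] toolx [ 3.41921579e-01  9.39728439e-01 -3.08079524e-04] pred mid [ 0.56186349 -0.24795253  0.17776882] edge [ 0.59177498 -0.25884629  0.14596272]
scene 392 [ 0.56501125 -0.24813513  0.17836763] normal [ 0.66417177 -0.24373156  0.70673247] tilt 45.03032167445708 t [-0.11805863  0.09823666] lat [-0.05521567  0.05478937] zmin 0.14532953816073024
top 278 [ 0.57402853 -0.24007017  0.16949813] normal [ 0.66897412 -0.24238227  0.70265529] tilt 45.359571358219085 t [-0.12506441  0.09762373] lat [-0.05395725  0.05441529] zmin 0.14338034780436915
```

View pics/scene_f.png

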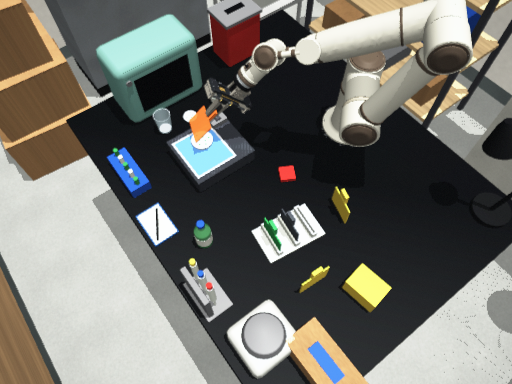

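The scene shows the amber pane (203,122) slanted over the dish at 45°, lower edge about 75 mm above the box and mid-pane within 1 mm of the dish centre.

```bash
python3 -c "
from rig import bot
print(bot.hand_in())"
```

```text
the job is handed in; nothing more can be done
None
```

I pushed the lamp lever over to its stop. The amber screen is held steady at 45° over the culture dish, lower edge about 75 mm above the light box, and the job is handed in.

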